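# Hold the amber stain cell in the photometer's beam

### The job

First put the clear blank cell that stands on the bench down into the empty middle hole of the rack and let go of it; then draw the amber cell out of the rack and hold it upright in the light path of the photometer, clear windows square to the beam, so that the beam runs through the rings etched on them about midway between the two heads, and finish holding it still there, in the gripper alone and clear of the instrument. Grip the cells only by their frosted faces, never touching a clear window with the fingers, do not drop or topple a cell, and leave the green cell, the dropper bottle and the cork sanding block where they are.

Things in the scene. Friction and masses are not known exactly. Their poses are not given: they have to be found in the camera images.
- amber_cell: Square cell, 25 x 25 x 85 mm, 60 g, amber glass and top. Origin: centre of its underside, z up. Own x is square to the two clear windows, own y to the two frosted pale-grey faces (25 mm apart, 24 mm wide, full height), the only faces to grip. Starts in an end hole of the rack on the hole floor, 51 mm standing out, own x along the row. Same after a half turn.
- green_cell: The same kind of cell in green, a reference in the other end hole of the rack, turned alike. Stays there.
- blank_cell: The same kind of cell (25 x 25 x 85 mm, 60 g, same origin and axes: x square to the clear windows, y square to the frosted pale-grey faces) with clear, faintly blue glass and a white top. Starts upright on the bench, away from the rack.
- amber_cell_glass: The amber cell's glass, 25 mm in the cell's x, 19 mm in y, between the frosted plates; origin and axes as the cell's. Its two clear windows are full height and stand 0.5 mm proud of the plates' edges. Each has a thin dark etched ring, 14 mm across, centred 30 mm above the underside. Fingers must not touch it.
- green_cell_glass: The green cell's glass with its clear windows, built alike.
- blank_cell_glass: The blank cell's glass with its clear windows, built alike; fingers must not touch it.
- amber_cell_ring (a point): Point on the amber cell's axis, 30 mm above its underside, midway between the rings etched on its two windows. Axes as the cell's.
- rack: Light wooden rack, 175 x 64 x 42 mm, fixed. Origin: centre of its underside, on the bench; own x runs along the row of three square holes at x = -55, 0 and +55 mm. Holes 30 x 30 mm (2.5 mm of play all round a cell), 3 mm chamfers, 34 mm deep: hole floor 8 mm above the bench.
- rack_hole1 (a point): Centre of the mouth of the middle hole, at the rack's top, 42 mm above the bench. Empty at the start.
- rack_hole0 (a point): Centre of the mouth of the end hole at the rack's x = -55 mm; holds the amber or the green cell.
- rack_hole2 (a point): Centre of the mouth of the end hole at the rack's x = +55 mm; holds the amber or the green cell.
- photometer: Fixed instrument: aluminium base 220 x 70 mm, 15 mm high (29 mm at the post feet), and on two posts a grey lamp head (own -x) and black detector head (+x), 46 mm wide, tops 155 mm above the bench. Origin: centre of its underside. The beam (thin pale yellow line) runs along own x, 130 mm up, over a 110 mm gap between the heads' lens tubes, open above and at both sides.
- beam_mid (a point): Point on the beam midway between the two heads, 130 mm above the bench. Axes as the photometer's: x along the beam, y level across it, z up.
- oil_dropper: Small brown dropper bottle, 33 x 34 x 102 mm, standing loose; origin at the centre of its underside. Bystander.
- cork_block: Cork sanding block, 57 x 87 x 29 mm, lying loose; origin at the centre of its underside. Bystander.

How it is judged:
By the outcome, as a careful person would: the job done as asked, in the order asked, and still so for the second after the job is handed in, while the arm keeps its last pose, push and grip.
It also fails if it takes over 58 s, if anything falls off the work surface, if the arm or the gripper's body presses on something with over 40 N, if the wrist force passes 120 N, or if a joint passes its speed limit or range.

### The arm

A 6-joint arm with a two-finger parallel gripper is mounted at the origin on a cart in front of the work surface, level with it; the furniture and walls round the work are solid. World frame = base frame: x ahead of the robot, y to its left, z up, the work surface at z = 0. Lengths are in mm, angles in rad, forces in N, time in s.
With the tool pointing down it reaches from about 300 to 750 mm from the base axis. Payload 8.5 kg.
Tool frame: the origin (TCP) lies at the very end of the fingers, on their centre line; the grasp point (between the pads) lies 19 mm behind it; z points along the fingers, y is the line along which they close (so a half turn about z gives the same grasp; the last joint's range is limited). The gripper opens to 85 mm and grips with 20 to 120 N. Pads are 22 mm wide; open, the fingers measure 114 mm over their backs; the gripper's body (76 mm by 85 mm) begins 54 mm behind the grasp point. The pads swing forward as they close: fully open they stand 13 mm farther back than shut.
Start: joints at [0.89, 0.381, 1.297, -0, 1.464, -0.215], TCP at [247.015, 491.39, 231.322] pointing down, gripper open.
Joint ranges: [-3.11, 3.11], [-0.89, 2.33], [0.22, 2.48], [-1.42, 4.56], [0.17, 2.85], [-2.88, 2.88]. Speed limits (rad/s): [2.39, 2.39, 3.14, 3.14, 3.14, 3.14].

### API

Orientations are given as a unit quaternion [x, y, z, w].
In Python, from station import status, vision, job_done gives the robot as it stands.
- The arm moves only by the shell command python3 -m jog 'ROWS' [OPENING] [FORCE]. ROWS is text: rows parted by semicolons, each of 6 numbers parted by spaces: the shift along the world's x, y, z in m, then the turn, a rotation vector about the world's x, y, z in rad. In form: x y z wx wy wz; .... A call has 1 to 20 rows; each row is the pose to reach, as a shift and turn from the pose commanded when the call began; what a row does not reach only later rows make up. A row lasts 1/8 s, in which the tool goes at most 62.5 mm and 10.7 degrees, less where a joint would pass 70% of its speed; a pose out of reach is approached as far as the arm can. A call with a gripper value outside its range is refused whole. OPENING is the closure, from 0 (fully open) to 1 (shut), set as the call begins (- or left out, the last holds). The fingers move at their own pace and stop on an object; FORCE is the grip in N (left out, the last holds). Time passes only in rows, so rows that repeat a pose let the fingers close. It gives the time, the measured TCP pose, the force, the opening and the grip force at its end, in the units of the state.
- status.state(): the state, without advancing time (a new reading comes with each control period).
- vision.camera(name): name is "side" or "top" or "wrist"; returns (picture, depth): 480x640x3 uint8, red, green, blue; 480x640 float32, mm along the optical axis (not along the pixel's ray), 0 where there is no reading.
- vision.camera_info(name): a dict with "camera_matrix" (3x3 intrinsics, pixels), "T" (4x4, takes a point from camera to world coordinates). Camera axes: x right, y down, z forward; pixel columns grow to the right and rows downward; lengths in mm; the calibration is good to about 2 mm. A picture is of the moment at which its call begins: read the wrist's pose just before it. camera_info takes no time and is no camera call; for the wrist camera it gives the pose at the moment of the call.
- job_done(): hands the job in; it is judged then, once.
The state is a dict: "time_s": time; "joint_positions": joint angles; "qvel": joint speeds; "effort": joint torques, N m; "eef_pos": TCP position; "tool_rot": TCP orientation; "wrist_force": force on the tool from outside, world axes, zero at the start; "ft_torque": the same for the moment, N m; "finger_gap": finger opening in mm; "finger_force": force on a finger pad.
Only numpy, scipy, OpenCV 4.12 (cv2) and the standard library are available. Lean on these libraries where they do the work, as an engineer would, in place of code of your own. Each camera call takes 0.05 s, during which the arm holds its last target. There are 200 camera calls.

## Working session

There is one attempt and no reset: what is moved stays moved. The work goes in short steps, Python scripts to look and compute and a shell command to move; the robot and the scene stay as the last step left them, time stands still between calls to the robot, and variables do not carry over. Pictures are saved under pics/ and viewed, at most 10 in all, crops included, and the job is handed in when it is done.

```bash
mkdir -p pics; ls; python3 - <<'E'
from station import status, vision
import cv2,numpy as np
s=status.state();print(s)
for n in ("top","side"):
    p,d=vision.camera(n);i=vision.camera_info(n);print(n,i)
    cv2.imwrite(f"pics/{n}0.png",p[:,:,::-1]);np.savez(f"{n}0.npz",p=p,d=d,K=i["camera_matrix"],T=i["T"])
E
```

```text
pics
{'time_s': 0.0, 'joint_positions': array([ 8.89721837e-01,  3.81239023e-01,  1.29829893e+00,  6.85198733e-06,
        1.46359342e+00, -2.15303737e-01]), 'qvel': array([ 0.00165691, -0.0003446 ,  0.00066746, -0.00071575,  0.0010821 ,
       -0.00017166]), 'effort': array([-5.80957949e-04, -4.48455977e+01, -2.31286615e+01, -1.69527730e-04,
        4.69765160e-03, -3.86831388e-06]), 'eef_pos': array([246.81898964, 491.17021728, 230.67580449]), 'tool_rot': array([ 2.30786256e-01,  9.73004169e-01, -6.91894902e-04, -3.36458692e-04]), 'wrist_force': array([-0.54688927, -0.90868559,  0.30434346]), 'ft_torque': array([-0.00069071,  0.0072503 ,  0.02719581]), 'finger_force': 0.0, 'finger_gap': 85.11671330009094}
top {'camera_matrix': array([[550.92288847,   0.        , 315.48552547],
       [  0.        , 550.92288847, 229.00113416],
       [  0.        ,   0.        ,   1.        ]]), 'T': array([[ 3.06978519e-03, -9.89966616e-01,  1.41268100e-01,
         4.02036084e+02],
       [-9.99952216e-01, -1.72770448e-03,  9.62190855e-03,
        -1.92632457e+01],
       [-9.28129871e-03, -1.41290887e-01, -9.89924615e-01,
         1.27482120e+03],
       [ 0.00000000e+00,  0.00000000e+00,  0.00000000e+00,
         1.00000000e+00]])}
side {'camera_matrix': array([[447.66221226,   0.        , 329.31194784],
       [  0.        , 447.66221226, 245.40622395],
       [  0.        ,   0.        ,   1.        ]]), 'T': array([[-9.99848649e-01, -1.69386718e-02,  3.96994180e-03,
         5.97811300e+02],
       [-1.24120908e-02,  5.34609813e-01, -8.45007862e-01,
         7.19689156e+02],
       [ 1.21909410e-02, -8.44929245e-01, -5.34739144e-01,
         5.93287148e+02],
       [ 0.00000000e+00,  0.00000000e+00,  0.00000000e+00,
         1.00000000e+00]])}
```

View pics/top0.png

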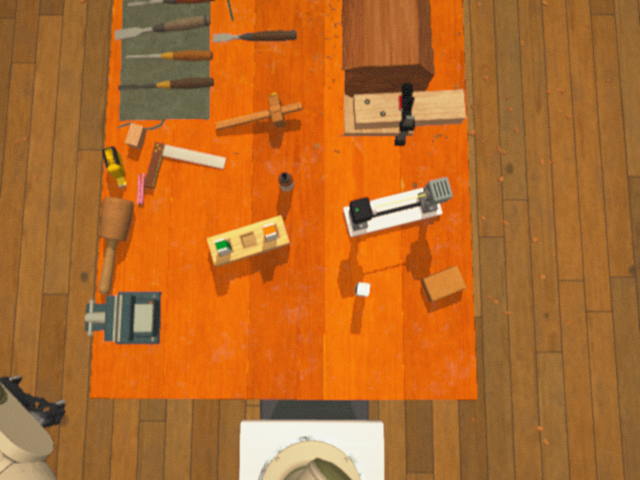

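View pics/side0.png

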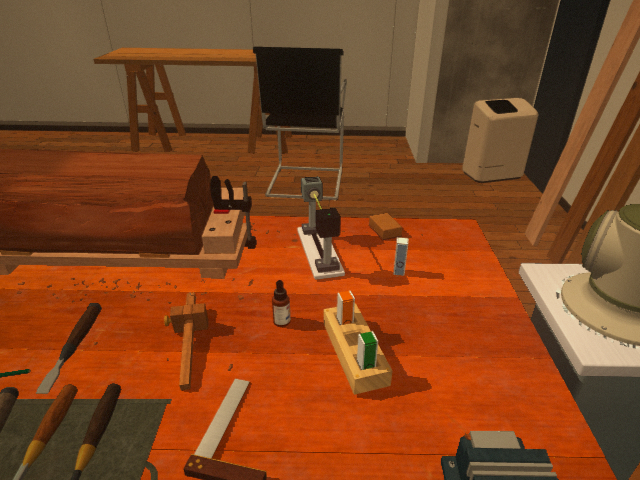

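The top view shows the rack at about (248,240), with the amber cell at its right end (270,232) and green at its left (222,246). The blank stands at (362,289) and the photometer runs from (360,210) to (440,190), lamp to the right. In the side view the blank (401,257) shows a ring on its face toward +y, so its frosted faces should be toward ±x.

```bash
cat > h.py <<'E'
import numpy as np,cv2
def ray(K,T,uv,z):
    uv=np.atleast_2d(uv).astype(float)
    d=np.c_[uv,np.ones(len(uv))]@np.linalg.inv(K).T@T[:3,:3].T
    o=T[:3,3]; return o+d*((z-o[2])/d[:,2])[:,None]
def proj(K,T,P):
    P=np.atleast_2d(P).astype(float); c=(P-T[:3,3])@T[:3,:3]; q=c@K.T; return q[:,:2]/q[:,2:]
def blobs(m,amin=20):
    cs,_=cv2.findContours(m.astype(np.uint8),cv2.RETR_EXTERNAL,cv2.CHAIN_APPROX_NONE)
    return sorted([c for c in cs if cv2.contourArea(c)>=amin],key=cv2.contourArea,reverse=True)
def rect(K,T,c,z):
    P=ray(K,T,c[:,0,:],z)[:,:2]; r=cv2.minAreaRect(P.astype(np.float32)); return np.round(r[0],1),np.round(r[1],1),round(r[2],1)
E
python3 - <<'E'
from h import *
z=np.load("top0.npz");p,d,K,T=z["p"],z["d"],z["K"],z["T"]
hsv=cv2.cvtColor(p,cv2.COLOR_RGB2HSV)
H,S,V=cv2.split(hsv)
def show(n,m,z,roi):
    x0,y0,x1,y1=roi;k=np.zeros_like(m);k[y0:y1,x0:x1]=1
    for c in blobs(m&k.astype(bool),8)[:2]: print(n,cv2.contourArea(c),cv2.boundingRect(c),*rect(K,T,c,z))
show("blank top",(S<60)&(V>150),85,(345,275,380,305))
show("rack",(S<165)&(V>140),42,(200,210,296,270))
show("photobase",(S<60)&(V>140),15,(335,180,450,240))
show("dark head",(V<60),155,(335,180,450,240))
show("grey head",(S<60)&(V>80),155,(422,170,460,205))
show("amber",(S>180)&(H>5)&(V>200),93,(260,222,280,240))
show("green",(H>45)&(H<80)&(S>120),93,(210,236,235,256))
print(p[246,222],p[232,270],p[228,268],p[236,270],p[245,235])
E
```

```text
blank top 121.0 (357, 283, 13, 13) [ 441.9 -110.1] [25.8 25.7] 89.6
rack 2215.0 (207, 215, 82, 51) [551.4 145.3] [ 68.9 175.6] 17.8
photobase 884.5 (344, 203, 98, 33) [ 625.1 -185.1] [ 68.  218.3] 13.6
photobase 524.5 (370, 189, 54, 25) [ 649.5 -197.5] [ 30.6 129.4] 15.0
dark head 377.5 (350, 199, 23, 25) [ 599.7 -100.5] [45.8 41.5] 16.3
dark head 16.0 (377, 203, 44, 12) [ 604.5 -179.2] [ 3.  91.3] 14.3
grey head 482.5 (422, 178, 30, 27) [ 638.6 -254.9] [50.9 63.9] 13.9
amber 61.5 (263, 225, 13, 10) [569.9  92.8] [13.9 26. ] 18.8
green 61.0 (216, 241, 15, 8) [537.  192.4] [14.6 30. ] 5.3
[  0 149  38] [244 138   0] [245 136   4] [170 163 148] [241 201 107]
```

```bash
python3 - <<'E'
from station import vision,status
from scipy.spatial.transform import Rotation as R
import numpy as np
np.set_printoptions(suppress=True,precision=3)
i=vision.camera_info("wrist");s=status.state()
print(i["camera_matrix"]);r=R.from_quat(s["tool_rot"]).as_matrix()
print(r);print(r.T@i["T"][:3,:3],r.T@(i["T"][:3,3]-s["eef_pos"]))
E
```

```text
[[376.861   0.    324.205]
 [  0.    376.861 238.117]
 [  0.      0.      1.   ]]
[[-0.893  0.449 -0.001]
 [ 0.449  0.893 -0.001]
 [ 0.    -0.001 -1.   ]]
[[ 0.    -0.957 -0.291]
 [ 1.     0.    -0.   ]
 [ 0.    -0.291  0.957]] [  73.439   -0.316 -141.028]
```

```bash
python3 -m jog '0.02 -0.05 0.05 0 0 -0.15; 0.04 -0.1 0.06 0 0 -0.28; 0.055 -0.155 0.06 0 0 -0.4; 0.07 -0.21 0.06 0 0 -0.5; 0.085 -0.265 0.06 0 0 -0.6; 0.1 -0.32 0.06 0 0 -0.7; 0.12 -0.375 0.06 0 0 -0.8; 0.135 -0.43 0.06 0 0 -0.9; 0.15 -0.485 0.06 0 0 -1.0; 0.16 -0.54 0.06 0 0 -1.1; 0.165 -0.57 0.06 0 0 -1.105; 0.165 -0.6 0.06 0 0 -1.105; 0.165 -0.6 0.06 0 0 -1.105; 0.165 -0.6 0.06 0 0 -1.105' 0.3
```

```text
time_s: 1.85
eef_pos: [411.8, -108.1, 291.2]
tool_rot: [0.707, 0.707, 0.0, -0.0]
wrist_force: [-0.5, 0.8, 0.0]
finger_gap: 59.8
finger_force: 0.0
```

```bash
cat > snap.py <<'E'
import sys
from station import status,vision
from h import *
def snap(n,cam="wrist"):
    s=status.state();i=vision.camera_info(cam);p,d=vision.camera(cam)
    cv2.imwrite(f"pics/{n}.png",p[:,:,::-1]);np.savez(f"{n}.npz",p=p,d=d,K=i["camera_matrix"],T=i["T"],e=s["eef_pos"],q=s["tool_rot"])
if __name__=="__main__": snap(*sys.argv[1:])
E
python3 snap.py w1
python3 - <<'E'
from h import *
z=np.load("w1.npz");p,K,T=z["p"],z["K"],z["T"]
H,S,V=cv2.split(cv2.cvtColor(p,cv2.COLOR_RGB2HSV))
for c in blobs((S<60)&(V>150),100)[:5]: print(cv2.contourArea(c),cv2.boundingRect(c),*rect(K,T,c,85))
print(proj(K,T,[442,-110,85]))
E
```

```text
16573.5 (0, 0, 117, 233) [158.1 -36.5] [195.5 113.2] 89.8
3578.0 (464, 161, 65, 181) [ 588.6 -159.8] [ 56.9 181.3] 13.8
1994.0 (506, 206, 37, 125) [ 610.7 -174.4] [ 22.7 139.8] 14.3
629.0 (343, 194, 29, 29) [ 442.7 -110.6] [24.4 25.3] 81.0
126.5 (550, 242, 33, 10) [ 646.9 -150.4] [30.5  7.2] 15.5
[[356.03307705 207.56985442]]
```

View pics/w1.png

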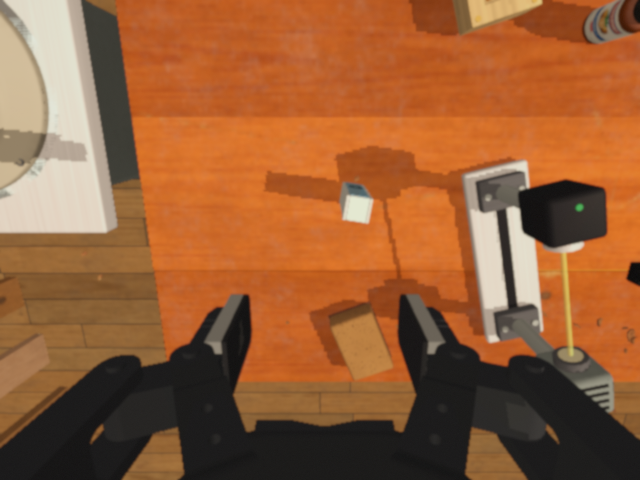

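The wrist picture shows the blank's white top at (357,208), turned a few degrees, with the bluish window toward +y (355,187). The photometer is at right, with the detector at (565,215).

```bash
python3 -m jog '0.015 -0.001 -0.05; 0.03 -0.002 -0.1 0 0 0;0.031 -0.002 -0.14 0 0 0;0.031 -0.002 -0.14 0 0 0;0.031 -0.002 -0.14 0 0 0' 2>&1 | tail -3; python3 -m jog '0.015 -0.001 -0.05 0 0 0; 0.031 -0.002 -0.1 0 0 0;0.031 -0.002 -0.14 0 0 0;0.031 -0.002 -0.14 0 0 0;0.031 -0.002 -0.14 0 0 0'
python3 snap.py w2
python3 - <<'E'
from h import *
z=np.load("w2.npz");p,K,T=z["p"],z["K"],z["T"]
H,S,V=cv2.split(cv2.cvtColor(p,cv2.COLOR_RGB2HSV))
print(z["e"],proj(K,T,[442,-110,85]))
u,v=proj(K,T,[442,-110,85])[0].astype(int)
cv2.imwrite("pics/w2c.png",cv2.resize(p[max(v-90,0):v+90,u-90:u+90,::-1],(540,540)))
for t in (150,190,215):
  for c in blobs((S<60)&(V>t),100)[:6]: print(t,cv2.contourArea(c),cv2.boundingRect(c),*rect(K,T,c,85))
E
```

```text
schema error: expected 6 numbers
time_s: 2.52
eef_pos: [443.7, -110.5, 152.9]
tool_rot: [0.707, 0.707, 0.0, 0.001]
wrist_force: [0.5, -0.4, 0.4]
finger_gap: 59.8
finger_force: 0.0
[ 443.7084164  -110.48075803  152.94103529] [[320.3168484  253.47310974]]
150 5823.5 (486, 174, 94, 186) [ 573.  -124.2] [ 51.4 115.3] 13.9
150 4166.5 (547, 242, 43, 152) [ 597.5 -155.7] [ 20.3 112.5] 14.2
150 1557.5 (301, 232, 46, 44) [ 443.8 -110.2] [24.9 24.3] 81.1
190 3996.0 (548, 243, 42, 139) [ 596.5 -151.3] [ 19.9 102.3] 14.3
190 3637.0 (494, 244, 48, 114) [ 563.3 -142.2] [21.  83.4] 14.1
190 1465.0 (301, 234, 46, 42) [ 443.7 -111. ] [23.4 24.3] 81.1
190 638.5 (488, 174, 92, 27) [561.  -70.9] [50.5 10.4] 5.7
215 3846.5 (549, 243, 41, 137) [ 596.6 -150.8] [ 19.4 100.1] 14.2
215 3304.5 (496, 245, 45, 112) [ 563.4 -142.2] [19.6 82. ] 14.2
215 1423.5 (301, 235, 46, 41) [ 443.6 -111.2] [22.9 24.3] 81.1
215 333.5 (490, 175, 90, 24) [561.5 -70.6] [49.4  8.6] 5.6
```

View pics/w2c.png

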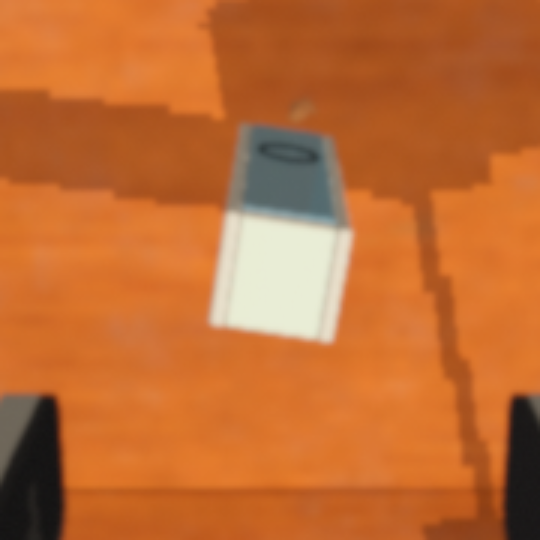

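The zoomed crop shows the etched ring on the +y window. The frosted edges are left and right (±x), and the fingers straddle them evenly. Descend, turning −0.155 rad, and grip.

```bash
python3 -m jog '0 0 -0.01 0 0 -0.155; 0 0 -0.05 0 0 -0.155; 0 0 -0.085 0 0 -0.155; 0 0 -0.111 0 0 -0.155; 0 0 -0.111 0 0 -0.155; 0 0 -0.111 0 0 -0.155' && python3 -m jog '0 0 0 0 0 0;0 0 0 0 0 0;0 0 0 0 0 0;0 0 0 0 0 0;0 0 0 0 0 0' 1 40
```

```text
time_s: 3.32
eef_pos: [444.0, -111.1, 41.9]
tool_rot: [0.76, 0.65, 0.001, 0.001]
wrist_force: [-0.5, 0.0, -0.0]
finger_gap: 59.6
finger_force: 0.0
time_s: 3.95
eef_pos: [443.5, -110.8, 41.2]
tool_rot: [0.76, 0.65, 0.0, 0.001]
wrist_force: [-0.4, 0.9, 7.5]
finger_gap: 24.8
finger_force: 39.9
```

```bash
python3 -m jog '0 0 0.02 0 0 0; 0 0 0.06 0 0 0; 0 0 0.11 0 0 0.08; 0.02 0.035 0.149 0 0 0.16; 0.05 0.075 0.149 0 0 0.24; 0.08 0.115 0.149 0 0 0.32; 0.1 0.15 0.149 0 0 0.4; 0.115 0.172 0.149 0 0 0.466; 0.122 0.181 0.149 0 0 0.466; 0.122 0.181 0.149 0 0 0.466; 0.122 0.181 0.149 0 0 0.466; 0.122 0.181 0.149 0 0 0.466'
python3 snap.py w3
python3 - <<'E'
from h import *
z=np.load("w3.npz");p,K,T=z["p"],z["K"],z["T"]
H,S,V=cv2.split(cv2.cvtColor(p,cv2.COLOR_RGB2HSV))
print(z["e"],z["q"],proj(K,T,[[551,145,42],[569,93,93],[537,192,93]]))
E
```

```text
time_s: 5.45
eef_pos: [564.7, 69.6, 189.5]
tool_rot: [0.59, 0.808, -0.0, 0.0]
wrist_force: [0.6, 0.5, -0.7]
finger_gap: 24.4
finger_force: 39.5
[564.73263671  69.60128949 189.49858907] [ 5.89650903e-01  8.07658224e-01 -5.64003800e-05  4.70035803e-05] [[337.52639194 119.88780814]
 [341.28954717 208.76525157]
 [343.17406983  27.80868061]]
```

View pics/w3.png

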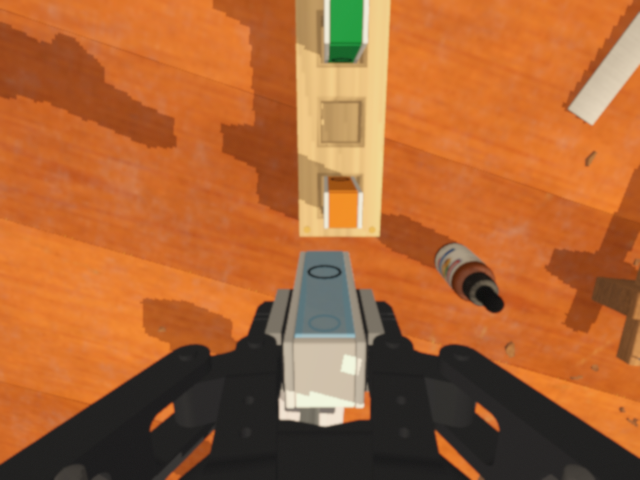

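The wrist view shows the empty hole centred near (341,122), the amber top at (342,203), the green one at (346,30), and the held blank with its rings at the bottom centre. Measure the hole and the cell tops.

```bash
python3 - <<'E'
from h import *
from scipy.spatial.transform import Rotation as R
z=np.load("w3.npz");p,K,T=z["p"],z["K"],z["T"]
H,S,V=cv2.split(cv2.cvtColor(p,cv2.COLOR_RGB2HSV))
g=V.astype(int)
print("row122 V",[(u,g[122,u],S[122,u]) for u in range(290,395,3)])
print("col341 V",[(v,g[v,341],S[v,341]) for v in range(88,160,3)])
# rack outline
m=(S<160)&(V>120)&(H>12)&(H<30)
m[240:]=0
k=np.zeros_like(m);k[60:175,280:400]=1
L=[];Rr=[]
for v in list(range(70,172)):
    x=np.where(m[v,280:400])[0]+280
    if len(x): L.append((x[0]-.5,v));Rr.append((x[-1]+.5,v))
for n,e in(("L",L),("R",Rr)):
    P=ray(K,T,np.array(e),42)[:,:2].astype(np.float32)
    f=cv2.fitLine(P,cv2.DIST_HUBER,0,.01,.01).ravel();a=np.degrees(np.arctan2(f[1],f[0]));print(n,a%180,f[2:])
mm=m.copy();mm[:160]=0
B=[(u,np.where(mm[:,u])[0].max()+.5) for u in range(308,374)]
P=ray(K,T,np.array(B),42)[:,:2].astype(np.float32);f=cv2.fitLine(P,cv2.DIST_HUBER,0,.01,.01).ravel();print("front",np.degrees(np.arctan2(f[1],f[0]))%180,f[2:])
a=(H>8)&(H<20)&(S>200)&(V>225);a[:190]=0;a[232:]=0;a[:,:322]=0;a[:,366:]=0
for c in blobs(a,60)[:2]: print("amber",cv2.boundingRect(c),*rect(K,T,c,93))
r=R.from_quat(z["q"]).as_matrix();print("tool y az",np.degrees(np.arctan2(r[1,1],r[0,1])),r[:,2])
E
```

```text
row122 V [(290, np.int64(153), np.uint8(205)), (293, np.int64(154), np.uint8(209)), (296, np.int64(173), np.uint8(171)), (299, np.int64(238), np.uint8(114)), (302, np.int64(239), np.uint8(111)), (305, np.int64(241), np.uint8(111)), (308, np.int64(240), np.uint8(112)), (311, np.int64(237), np.uint8(113)), (314, np.int64(235), np.uint8(114)), (317, np.int64(222), np.uint8(117)), (320, np.int64(214), np.uint8(120)), (323, np.int64(224), np.uint8(116)), (326, np.int64(184), np.uint8(126)), (329, np.int64(183), np.uint8(125)), (332, np.int64(188), np.uint8(123)), (335, np.int64(193), np.uint8(123)), (338, np.int64(196), np.uint8(122)), (341, np.int64(198), np.uint8(121)), (344, np.int64(197), np.uint8(123)), (347, np.int64(198), np.uint8(122)), (350, np.int64(201), np.uint8(122)), (353, np.int64(205), np.uint8(121)), (356, np.int64(201), np.uint8(122)), (359, np.int64(151), np.uint8(130)), (362, np.int64(181), np.uint8(127)), (365, np.int64(220), np.uint8(117)), (368, np.int64(242), np.uint8(109)), (371, np.int64(242), np.uint8(107)), (374, np.int64(242), np.uint8(104)), (377, np.int64(24
[... 640 characters left out ...]
p.uint8(122)), (124, np.int64(198), np.uint8(121)), (127, np.int64(199), np.uint8(123)), (130, np.int64(199), np.uint8(123)), (133, np.int64(199), np.uint8(123)), (136, np.int64(198), np.uint8(122)), (139, np.int64(197), np.uint8(123)), (142, np.int64(175), np.uint8(128)), (145, np.int64(191), np.uint8(125)), (148, np.int64(220), np.uint8(118)), (151, np.int64(226), np.uint8(117)), (154, np.int64(230), np.uint8(115)), (157, np.int64(232), np.uint8(115))]
L 107.773735 [524.22784 130.18826]
R 107.83205 [584.31665 154.74216]
front 17.753183 [575.7483   59.56158]
amber (331, 194, 25, 33) [570.4  92.5] [15.6 21.1] 18.0
tool y az 17.735521313541014 [ 9.41258637e-06 -1.46535869e-04 -9.99999989e-01]
```

```bash
python3 - <<'E'
from h import *
from scipy.spatial.transform import Rotation as R
z=np.load("w3.npz");p,K,T=z["p"],z["K"],z["T"]
H,S,V=cv2.split(cv2.cvtColor(p,cv2.COLOR_RGB2HSV))
m=(S<110)
for v in (254,258,264,272,280): 
    x=np.where(m[v,280:370])[0]+280;print(v,x.min(),x.max(),x.mean())
for u in (305,315,322,330,338): print(u,np.where(m[245:300,u])[0].min()+245)
r=R.from_quat(z["q"]).as_matrix();e=z["e"]
for x,y in((12.5,-12.5),(12.5,12.5)):
  print("expected bottom corner",proj(K,T,e+r@[x,y,42]),proj(K,T,e+r@[x,y,10]))
E
```

```text
254 300 348 324.0
258 299 349 324.0
264 298 350 324.0
272 297 351 324.0
280 295 353 324.0
305 252
315 251
322 251
330 251
338 251
expected bottom corner [[299.306881   248.06704994]] [[294.55766905 271.56896078]]
expected bottom corner [[348.16555341 248.08192316]] [[352.6378043 271.5888818]]
```

```bash
python3 -m jog '-0.005 0.035 0 0 0 0; -0.009 0.065 0 0 0 0; -0.0107 0.0756 -0.01 0 0 0; -0.0107 0.0756 -0.05 0 0 0; -0.0107 0.0756 -0.09 0 0 0; -0.0107 0.0756 -0.09 0 0 0; -0.0107 0.0756 -0.09 0 0 0; -0.0107 0.0756 -0.09 0 0 0'; python3 snap.py w4
```

```text
time_s: 6.5
eef_pos: [555.2, 145.8, 101.0]
tool_rot: [0.589, 0.808, 0.001, 0.001]
wrist_force: [-0.7, 1.0, -0.3]
finger_gap: 24.3
finger_force: 39.5
```

View pics/w4.png

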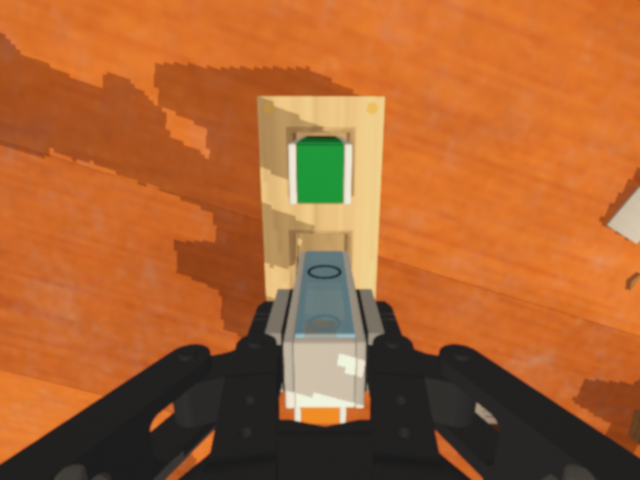

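```bash
python3 - <<'E'
from h import *
z=np.load("w4.npz");p,K,T=z["p"],z["K"],z["T"]
G=cv2.cvtColor(p,cv2.COLOR_RGB2GRAY).astype(int)
print(z["e"]);d=np.array([-.3057,.9521,0]);n=np.array([.9521,.3057,0])
e=z["e"].copy();e[2]=42
print("far edge if centred",proj(K,T,e+18*d),"sides",proj(K,T,[e+10*d-18*n,e+10*d+18*n]),"rack sides",proj(K,T,[e+20*d-32*n,e+20*d+32*n]),"far end",proj(K,T,e+87.5*d))
print("col 324",[(v,G[v,310]) for v in range(205,250,2)]);print("row240",[(u,G[240,u]) for u in list(range(258,272,2))+list(range(282,304,2))+list(range(340,362,2))+list(range(372,386,2))]);print("end",[(v,G[v,320]) for v in range(88,106,2)])
E
```

```text
[555.15348948 145.82272479 100.97016856]
far edge if centred [[323.50603017 228.7561238 ]] sides [[291.16953293 242.62324045]
 [355.84096196 242.58992264]] rack sides [[265.1885412  225.26883251]
 [381.78127158 225.22054703]] far end [[323.45439813  93.89676204]]
col 324 [(205, np.int64(200)), (207, np.int64(205)), (209, np.int64(205)), (211, np.int64(205)), (213, np.int64(205)), (215, np.int64(205)), (217, np.int64(205)), (219, np.int64(205)), (221, np.int64(204)), (223, np.int64(197)), (225, np.int64(165)), (227, np.int64(155)), (229, np.int64(147)), (231, np.int64(129)), (233, np.int64(136)), (235, np.int64(149)), (237, np.int64(149)), (239, np.int64(149)), (241, np.int64(149)), (243, np.int64(149)), (245, np.int64(148)), (247, np.int64(148)), (249, np.int64(146))]
row240 [(258, np.int64(87)), (260, np.int64(87)), (262, np.int64(99)), (264, np.int64(145)), (266, np.int64(151)), (268, np.int64(150)), (270, np.int64(152)), (282, np.int64(146)), (284, np.int64(148)), (286, np.int64(148)), (288, np.int64(138)), (290, np.int64(119)), (292, np.int64(115)), (294, np.int64(112)), (296, np.int64(144)), (298, np.int64(181)), (300, np.int64(194)), (302, np.int64(166)), (340, np.int64(168)), (342, np.int64(165)), (344, np.int64(141)), (346, np.int64(124)), (348, np.int64(142)), (350, np.int64(160)), (352, np.int64(184)), (354, np.int64(203)), (356, np.int64(207)), (358, np.int64(207)), (360, np.int64(207)), (372, np.int64(206)), (374, np.int64(209)), (376, np.int64(207)), (378, np.int64(171)), (380, np.int64(140)), (382, np.int64(136)), (384, np.int64(133))]
end [(88, np.int64(98)), (90, np.int64(99)), (92, np.int64(100)), (94, np.int64(105)), (96, np.int64(164)), (98, np.int64(198)), (100, np.int64(199)), (102, np.int64(199)), (104, np.int64(199))]
```

```bash
python3 -m jog '-0.0013 -0.0004 0 0 0 0; -0.0013 -0.0004 -0.006 0 0 0;-0.0013 -0.0004 -0.013 0 0 0; -0.0013 -0.0004 -0.02 0 0 0; -0.0013 -0.0004 -0.025 0 0 0; -0.0013 -0.0004 -0.03 0 0 0; -0.0013 -0.0004 -0.03 0 0 0'
```

```text
time_s: 7.42
eef_pos: [552.9, 145.6, 68.9]
tool_rot: [0.589, 0.808, -0.0, -0.0]
wrist_force: [0.0, -0.4, -0.3]
finger_gap: 24.8
finger_force: 39.5
```

```bash
python3 -m jog '0 0 -0.006 0 0 0; 0 0 -0.012 0 0 0; 0 0 -0.016 0 0 0; 0 0 -0.0185 0 0 0; 0 0 -0.0185 0 0 0; 0 0 -0.0185 0 0 0'
```

```text
time_s: 8.18
eef_pos: [553.1, 145.6, 51.0]
tool_rot: [0.589, 0.808, 0.0, 0.0]
wrist_force: [-0.7, -0.6, -1.1]
finger_gap: 24.4
finger_force: 39.5
```

```bash
python3 -m jog '0 0 -0.001 0 0 0; 0 0 -0.001 0 0 0;0 0 -0.001 0 0 0'; python3 -m jog '0 0 -0.0007 0 0 0; 0 0 -0.0007 0 0 0;0 0 -0.0007 0 0 0'
```

```text
time_s: 8.55
eef_pos: [553.0, 145.6, 49.8]
tool_rot: [0.589, 0.808, 0.0, 0.0]
wrist_force: [-0.8, -0.7, -0.3]
finger_gap: 24.7
finger_force: 39.5
time_s: 8.93
eef_pos: [553.0, 145.6, 49.2]
tool_rot: [0.589, 0.808, 0.0, 0.0]
wrist_force: [-0.4, 0.3, 2.4]
finger_gap: 24.6
finger_force: 39.8
```

```bash
python3 -m jog '0 0 0 0 0 0;0 0 0 0 0 0;0 0 0 0 0 0;0 0 0 0 0 0' 0.3 && python3 -m jog '0 0 0.03 0 0 0; 0 0 0.07 0 0 0; 0.005 -0.015 0.11 0 0 0; 0.012 -0.04 0.11 0 0 0; 0.0172 -0.0534 0.11 0 0 0; 0.0172 -0.0534 0.11 0 0 0; 0.0172 -0.0534 0.11 0 0 0'; python3 snap.py w5
```

```text
time_s: 9.43
eef_pos: [553.0, 145.6, 49.1]
tool_rot: [0.589, 0.808, -0.0, -0.0]
wrist_force: [-0.6, -0.2, -0.5]
finger_gap: 59.3
finger_force: 0.0
time_s: 10.3
eef_pos: [569.8, 92.7, 158.6]
tool_rot: [0.589, 0.808, -0.0, -0.001]
wrist_force: [-0.1, 0.3, -0.5]
finger_gap: 59.8
finger_force: 0.0
```

View pics/w5.png

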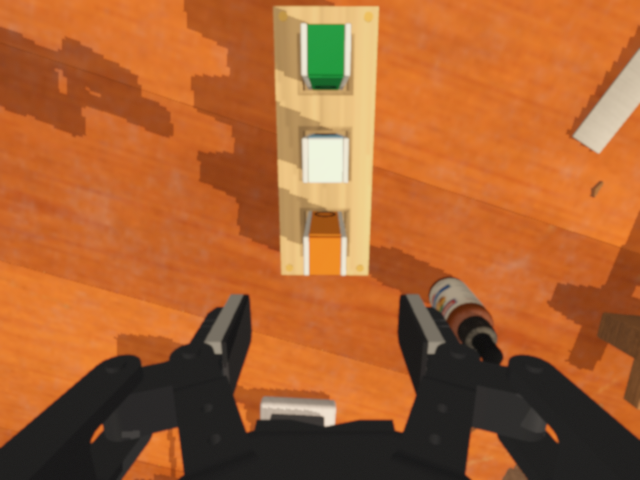

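The blank sits in the middle hole (325,160) flush with its neighbours. The amber cell (325,245) lies midway between the fingers, and the bottle (460,310) is clear. Descend and grip amber.

```bash
python3 -m jog '0.0005 0 -0.04 0 0 0; 0.0005 0 -0.08 0 0 0; 0.0005 0 -0.108 0 0 0; 0.0005 0 -0.108 0 0 0; 0.0005 0 -0.108 0 0 0' && python3 -m jog '0 0 0 0 0 0;0 0 0 0 0 0;0 0 0 0 0 0;0 0 0 0 0 0;0 0 0 0 0 0' 1 40
```

```text
time_s: 10.98
eef_pos: [571.3, 92.5, 52.3]
tool_rot: [0.589, 0.808, 0.0, 0.001]
wrist_force: [0.7, 0.1, 1.3]
finger_gap: 59.3
finger_force: 0.0
time_s: 11.6
eef_pos: [571.1, 92.2, 52.0]
tool_rot: [0.589, 0.808, 0.0, 0.001]
wrist_force: [-0.9, 0.4, 4.8]
finger_gap: 24.2
finger_force: 44.0
```

```bash
python3 -m jog '0 0 0.02 0 0 0; 0 0 0.05 0 0 0; 0 0 0.09 0 0 0; 0 0 0.14 0 0 0; 0 0 0.17 0 0 0; 0 0 0.17 0 0 0'; python3 - <<'E'
from h import *
z=np.load("w1.npz");p,K,T=z["p"],z["K"],z["T"]
H,S,V=cv2.split(cv2.cvtColor(p,cv2.COLOR_RGB2HSV))
print(p[300,555:580].tolist())
m=(H>18)&(H<35)&(S>60)&(V>120);m[:,:545]=0;m[:,590:]=0;m[:235]=0;m[365:]=0
pts=[]
for v in range(235,365):
    x=np.where(m[v])[0]
    if len(x): pts.append((x.mean(),v)) 
pts=np.array(pts);print(pts[0],pts[-1],len(pts))
P=ray(K,T,pts[5:-5],130)[:,:2].astype(np.float32);f=cv2.fitLine(P,cv2.DIST_HUBER,0,.01,.01).ravel();print("beam az",np.degrees(np.arctan2(f[1],f[0])),f[2:],ray(K,T,pts[[0,-1]],130))
for n in ("w1","w2"):
    z=np.load(n+".npz");p,K,T=z["p"],z["K"],z["T"]
    H,S,V=cv2.split(cv2.cvtColor(p,cv2.COLOR_RGB2HSV))
    mm=((S<60)&(V>100)).astype(np.uint8);mm[:,:450]=0
    # left (near, -n) edge and far edges
    for v in range(150,360,30):
        x=np.where(mm[v])[0]
        if len(x): print(n,v,x.min(),x.max(),end=" | ")
    print()
cv2.imwrite("pics/w1p.png",cv2.resize(np.load("w1.npz")["p"][150:420,450:640,::-1],None,fx=2.2,fy=2.2))
E
```

```text
time_s: 12.35
eef_pos: [571.3, 92.2, 223.2]
tool_rot: [0.589, 0.808, 0.001, 0.002]
wrist_force: [0.1, 0.0, -2.1]
finger_gap: 24.8
finger_force: 43.2
[[194, 96, 37], [193, 96, 38], [192, 96, 38], [192, 96, 38], [192, 96, 40], [192, 97, 42], [192, 99, 45], [189, 102, 47], [185, 113, 52], [185, 130, 60], [195, 149, 70], [206, 167, 81], [212, 178, 87], [210, 175, 85], [204, 151, 69], [197, 118, 50], [195, 101, 42], [195, 100, 43], [196, 100, 44], [196, 101, 44], [196, 101, 44], [197, 101, 43], [198, 101, 43], [198, 102, 43], [198, 101, 41]]
[564. 252.] [572.5 361. ] 110
beam az -75.93215 [ 622.6759  -170.06621] [[ 615.2512243  -138.54001946  130.        ]
 [ 642.94971185 -245.61213967  130.        ]]
w1 180 464 527 | w1 210 468 520 | w1 240 472 533 | w1 270 477 536 | w1 300 481 539 | w1 330 486 541 | 
w2 180 541 578 | w2 210 485 579 | w2 240 490 584 | w2 270 493 583 | w2 300 497 585 | w2 330 501 639 |
```

View pics/w1p.png

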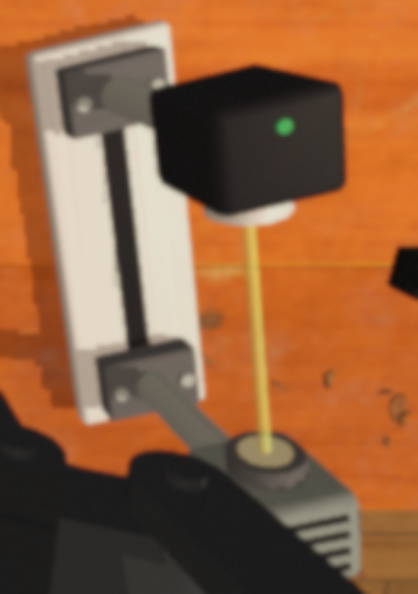

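The crop shows the detector tube rim at full-image pixel (563,250), the lamp lens at (571,354) and the beam running between them. The beam's bearing is −75.9° and its mid is about (626,−185,130). Move above it.

```bash
python3 -m jog '0.003 -0.02 0 0 0 -0.01; 0.01 -0.055 0 0 0 -0.02; 0.02 -0.1 0 0 0 -0.03; 0.03 -0.145 0 0 0 -0.04; 0.04 -0.19 0 0 0 -0.05; 0.047 -0.23 0 0 0 -0.064; 0.052 -0.26 0 0 0 -0.064; 0.055 -0.2775 0 0 0 -0.064; 0.055 -0.2775 0 0 0 -0.064; 0.055 -0.2775 0 0 0 -0.064; 0.055 -0.2775 0 0 0 -0.064'; python3 snap.py w6; python3 - <<'E'
from h import *
from scipy.spatial.transform import Rotation as R
z=np.load("w6.npz");p,K,T=z["p"],z["K"],z["T"]
r=R.from_quat(z["q"]).as_matrix();e=z["e"]
print("yaw",np.degrees(np.arctan2(r[1,1],r[0,1])),proj(K,T,[626.2-.2431*55,-185.3+.97*55,130]))
print("exp corners",proj(K,T,[e+r@[12.5,-12.5,44],e+r@[12.5,12.5,44]]),"ring",proj(K,T,e+r@[12.5,0,14]))
E
```

```text
time_s: 13.72
eef_pos: [625.7, -184.2, 221.3]
tool_rot: [0.614, 0.789, 0.0, -0.0]
wrist_force: [0.1, 0.7, 0.1]
finger_gap: 24.6
finger_force: 43.2
yaw 14.226541517912375 [[324.3921213  157.50889503]]
exp corners [[299.43928793 246.78292211]
 [347.81640096 246.79763922]] ring [[323.48240679 268.10328149]]
```

View pics/w6.png

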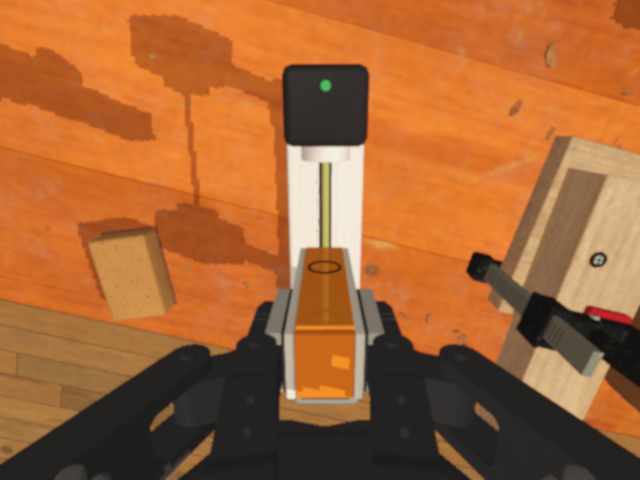

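The detector tube end is at (325,160) and the beam runs down u≈325, in line with the ring at (324,267); yaw matches. Lower it into the beam.

```bash
python3 -m jog '0.0003 -0.001 -0.02 0 0 -0.003; 0.0003 -0.001 -0.04 0 0 -0.003; 0.0003 -0.001 -0.06 0 0 -0.003; 0.0003 -0.001 -0.072 0 0 -0.003; 0.0003 -0.001 -0.077 0 0 -0.003; 0.0003 -0.001 -0.077 0 0 -0.003; 0.0003 -0.001 -0.077 0 0 -0.003; 0.0003 -0.001 -0.077 0 0 -0.003'; python3 snap.py s7 side; python3 snap.py w7; python3 - <<'E'
from h import *
from scipy.spatial.transform import Rotation as R
z=np.load("s7.npz");K,T=z["K"],z["T"];print(z["e"])
u,v=proj(K,T,[626.2,-185.3,130])[0];print(u,v);u,v=int(u),int(v)
a=cv2.resize(z["p"][v-40:v+40,u-40:u+40],(400,400),interpolation=cv2.INTER_CUBIC)
w=np.load("w7.npz");b=w["p"][130:330,225:425];b=cv2.resize(b,(400,400))
cv2.imwrite("pics/c7.png",np.hstack([a,b])[:,:,::-1])
r=R.from_quat(w["q"]).as_matrix();print("w ring exp",proj(w["K"],w["T"],w["e"]+r@[12.5,0,14]),w["e"])
print("beam pts exp",proj(w["K"],w["T"],[[626.2-.2431*k,-185.3+.97*k,130] for k in (12.5,20,55)]))
E
```

```text
time_s: 14.78
eef_pos: [626.2, -186.4, 144.7]
tool_rot: [0.616, 0.788, 0.0, 0.0]
wrist_force: [-0.0, 0.1, -0.1]
finger_gap: 24.6
finger_force: 43.2
[ 626.18946228 -186.40979735  144.68833968]
319.2322093420803 204.35599359251967
w ring exp [[323.520669   268.16210445]] [ 626.13282086 -186.3793707   144.5562129 ]
beam pts exp [[324.19965373 265.50752553]
 [324.17381424 249.39533243]
 [324.04352458 168.15331872]]
```

View pics/c7.png

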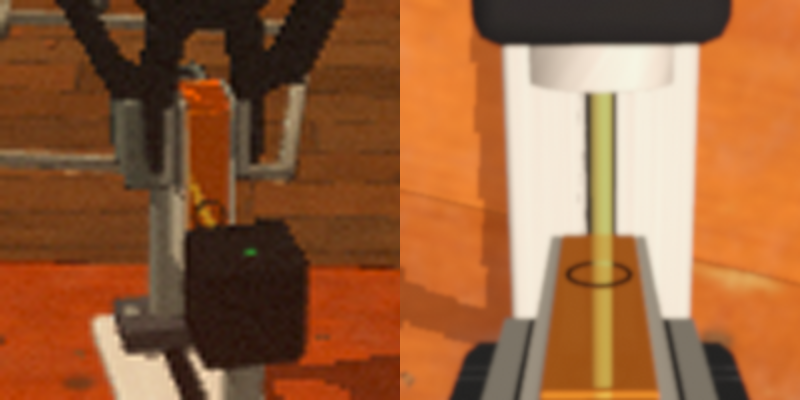

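The left crop (side view) shows the ring just above the detector head with the beam meeting it. The right crop (wrist) shows the beam at u≈602 crossing the ring centred at (599,274). Check the entry height from the colour change along the beam.

```bash
python3 - <<'E'
from h import *
w=np.load("w7.npz");p,K,T=w["p"],w["K"],w["T"]
for v in range(236,300,2): print(v,p[v,325:327].mean(0).round(),p[v,318].tolist())
G=p[:,:,0].astype(int)
print([(u,p[200,u].tolist()) for u in range(318,334)]);print([G[267,u] for u in range(300,350)])
print(ray(K,T,[[325,267]],130))
E
```

```text
236 [196. 192. 108.] [112, 101, 91]
238 [197. 193. 108.] [116, 105, 94]
240 [196. 192. 108.] [132, 120, 108]
242 [197. 192. 108.] [144, 132, 118]
244 [196. 192. 108.] [153, 140, 125]
246 [198. 185.  99.] [152, 126, 106]
248 [200. 168.  77.] [156, 89, 42]
250 [200. 164.  72.] [158, 82, 22]
252 [200. 164.  72.] [158, 82, 21]
254 [200. 165.  72.] [158, 83, 22]
256 [200. 164.  72.] [158, 83, 22]
258 [200. 165.  73.] [157, 82, 22]
260 [196. 174.  84.] [133, 68, 19]
262 [196. 176.  86.] [112, 56, 18]
264 [200. 165.  73.] [153, 80, 21]
266 [200. 164.  72.] [158, 83, 21]
268 [200. 164.  72.] [158, 83, 23]
270 [192. 156.  68.] [140, 72, 19]
272 [128.  94.  39.] [96, 48, 18]
274 [173. 130.  52.] [148, 77, 23]
276 [199. 162.  71.] [158, 83, 22]
278 [200. 164.  71.] [158, 83, 22]
280 [200. 164.  72.] [158, 83, 22]
282 [200. 164.  71.] [158, 83, 21]
284 [200. 164.  71.] [158, 84, 23]
286 [200. 164.  70.] [158, 84, 22]
288 [200. 164.  71.] [159, 84, 23]
290 [200. 164.  70.] [159, 84, 23]
292 [200. 164.  72.] [159, 85, 24]
294 [200. 164.  71.] [159, 85, 23]
296 [200. 164.  71.] [159, 85, 24]
298 [2
[... 495 characters left out ...]
p.int64(151), np.int64(130), np.int64(89), np.int64(73), np.int64(110), np.int64(141), np.int64(155), np.int64(159), np.int64(161), np.int64(161), np.int64(161), np.int64(160), np.int64(158), np.int64(158), np.int64(161), np.int64(171), np.int64(183), np.int64(193), np.int64(198), np.int64(199), np.int64(200), np.int64(200), np.int64(199), np.int64(197), np.int64(187), np.int64(171), np.int64(160), np.int64(159), np.int64(160), np.int64(160), np.int64(156), np.int64(143), np.int64(116), np.int64(81), np.int64(93), np.int64(130), np.int64(152), np.int64(158), np.int64(159), np.int64(159), np.int64(157), np.int64(155), np.int64(155), np.int64(156)]
[[ 623.67465338 -173.77350351  130.        ]]
```

```bash
python3 -m jog '0.0008 0.001 -0.0005 0 0 0;0.0008 0.001 -0.0005 0 0 0;0.0008 0.001 -0.0005 0 0 0;0.0008 0.001 -0.0005 0 0 0;0.0008 0.001 -0.0005 0 0 0;0.0008 0.001 -0.0005 0 0 0'; python3 snap.py w8; python3 snap.py t8 top; python3 - <<'E'
from h import *
p=np.load("w8.npz")["p"];print(np.load("w8.npz")["e"]);print(p[200,318:335,0].tolist(),p[267,303:345,0].tolist())
z=np.load("t8.npz");p=z["p"];H,S,V=cv2.split(cv2.cvtColor(p,cv2.COLOR_RGB2HSV))
m=(S<60)&(V>150);k=np.zeros_like(m);k[230:250,238:260]=1
for c in blobs(m&k,8)[:2]: print("blank",*rect(z["K"],z["T"],c,93))
E
```

```text
time_s: 15.62
eef_pos: [626.8, -185.3, 143.6]
tool_rot: [0.616, 0.788, 0.0, 0.0]
wrist_force: [0.4, 0.7, -1.7]
finger_gap: 24.5
finger_force: 43.2
[ 626.82143981 -185.3417506   143.62088211]
[125, 159, 179, 191, 196, 197, 197, 197, 197, 191, 169, 121, 87, 138, 200, 234, 245] [149, 156, 158, 152, 130, 90, 73, 110, 141, 155, 159, 161, 161, 160, 160, 163, 174, 185, 194, 199, 200, 200, 200, 200, 197, 187, 171, 160, 158, 160, 161, 161, 160, 156, 144, 116, 82, 93, 130, 152, 159, 160]
blank [552.  144.5] [27.1 25.9] 18.7
```

```bash
python3 -c "from station import job_done; print(job_done())"
```

```text
the job is handed in; nothing more can be done
None
```

The job is handed in at about 16 s of the 58 s allowed: the blank cell is in the rack's middle hole and released, and the amber cell is held still and upright in the beam. The beam crosses its ring within about 0.5 mm sideways and, from the arm's readings, about 1 mm in height.

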